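Load the curing drawer

TASK

Load the white curing box with every tall flanged hub with a brass bush that stands round it, upright: holding the recessed red catch of its drawer down with the orange release pin, drag the drawer right out to its stop, slide each hub's flange in under the drawer's retaining rails until the whole flange is under them (each lane takes two), and push the drawer home until it latches. Then press the green start button; the pin belongs back in its socket on top of the box, and the glue bottle, tape measure and masking tape stay where they are.

Things in the scene. Friction and masses are not known exactly. Their poses are not given: they have to be found in the camera images.
- curing_box: white curing box with blue band and amber pane, fixed on the bench; 190 mm deep (x), 174 wide (y), top 118 mm above the bench. Origin on the bench under the middle of its front face; x points into the box, z up. The front opening, 84 mm high, is split by a 12 mm wide steel bar that ends just over the drawer's middle wall; the drawer runs in it
- drawer (a joint): the aluminium drawer, 150 mm wide: 0 closed and latched, 0.150 m at its open stop. It slides out along the box's -x against 2.5 N of friction and stays where it is left. Its floor is 16 mm above the bench. Pushed to 0 it latches by itself (about 5 N more over the last 20 mm). Seen from the robot, an open landing, then two lanes side by side, roofed by rails
- catch (a joint): red catch button at the bottom of the well: 0 up, 0.005 m fully down; spring, 2 N to start and 4 N fully down. Pressed 4 mm or more it frees the drawer, and must be held down for the first 15 mm of the drawer's travel; after that the drawer slides freely
- catch_well (a point): centre of the mouth of the 14 mm square well in the black block on the landing's middle, 36 mm above the bench, 41 mm before the box's face when closed; moves with the drawer. The red button's top (12 mm diameter) lies 12.5 mm below this point when up. A pin standing in the well drags the drawer by the well's wall
- left_mouth (a point): middle of the left (box +y) lane's mouth, on the drawer floor at the front ends of its rails; moves with the drawer; x points along the lane into the box, z up. The lane is 57 mm wide; its two steel rails leave a 39 mm slot; their underside is 11 mm, their top 15 mm over the floor. 110 mm from mouth to rear wall: two hubs. Before the mouth a 60 mm long landing takes a hub from above
- right_mouth (a point): the same for the right lane (box -y), 81 mm beside the left one; the walls between and beside the lanes rise 15 mm over the floor
- drawer_front (a point): middle of the top edge of the drawer's blue front panel, on its front face, 34 mm above the bench; moves with the drawer; push there to close. The panel is 6 mm thick and reaches down to 3 mm above the bench
- release_pin: orange release pin, 97 mm long, 0.06 kg: steel shank 8 mm diameter and 40 mm long, collar 28 mm diameter from 40 to 46 mm, handle 22 mm diameter from 46 to 97 mm. Origin at its tip, z along it up to the handle. It stands upright in its socket
- pin_socket (a point): centre of the top of the black ring of the pin's socket on top of the box, 124 mm above the bench; the hole is 13 mm in diameter, 40 mm deep; seated, the pin's collar rests on the ring and its tip is 40 mm below this point
- start (a joint): green start button on top of the box: 0 up, 0.006 m fully pressed with 4 N; springs back
- start_top (a point): centre of the top of the green start button (26 mm diameter)
- hub_1: turned aluminium hub standing on its flange: flange 52 mm diameter and 8 mm thick, above it a 32 mm diameter spigot, 60 mm tall in all, with a brass bush in its top; 0.22 kg. Origin at the centre of the flange's underside, z up the spigot. Between two and four of hub_1..hub_4 are there
- hub_2: hub like hub_1; may be absent
- hub_3: hub like hub_1; may be absent
- hub_4: hub like hub_1; may be absent
- glue_bottle: standing green bottle with red nozzle, 51 mm diameter, 148 mm tall, origin at its foot; leave it alone
- tape_measure: yellow tape measure 65x73x40 mm, origin at its underside; leave it alone
- masking_tape: roll of masking tape 105 mm diameter, 24 mm high, lying flat, origin at its underside; leave it alone

How it is judged (in metres and radians):
On the way, in this order (a step that is already met when the one before it is completed fails the run):
1. the release pin stands in the well and holds the catch down (value of joint catch above 0.0035 m and horizontal distance between release_pin and catch_well below 0.01 m and z of release_pin in the frame of catch_well below -0.013 m), for 0.1 s.
2. the drawer is out at its stop (value of joint drawer above 0.143 m), for 0.1 s.
3. the drawer is home and latched with every hub in a lane under the rails (value of joint drawer below 0.005 m and value of joint catch below 0.002 m and ((x of hub_1 in the frame of left_mouth above 0.018 m and y of hub_1 in the frame of left_mouth between -0.008 and 0.008 m and z of hub_1 in the frame of left_mouth between -0.004 and 0.005 m) or (x of hub_1 in the frame of right_mouth above 0.018 m and y of hub_1 in the frame of right_mouth between -0.008 and 0.008 m and z of hub_1 in the frame of right_mouth between -0.004 and 0.005 m)) and angle between each of hub_1, hub_2, hub_3, hub_4's own z axis and vertical below 0.12 rad and ((x of hub_2 in the frame of left_mouth above 0.018 m and y of hub_2 in the frame of left_mouth between -0.008 and 0.008 m and z of hub_2 in the frame of left_mouth between -0.004 and 0.005 m) or (x of hub_2 in the frame of right_mouth above 0.018 m and y of hub_2 in the frame of right_mouth between -0.008 and 0.008 m and z of hub_2 in the frame of right_mouth between -0.004 and 0.005 m)) and ((x of hub_3 in the frame of left_mouth above 0.018 m and y of hub_3 in the frame of left_mouth between -0.008 and 0.008 m and z of hub_3 in the frame of left_mouth between -0.004 and 0.005 m) or (x of hub_3 in the frame of right_mouth above 0.018 m and y of hub_3 in the frame of right_mouth between -0.008 and 0.008 m and z of hub_3 in the frame of right_mouth between -0.004 and 0.005 m)) and ((x of hub_4 in the frame of left_mouth above 0.018 m and y of hub_4 in the frame of left_mouth between -0.008 and 0.008 m and z of hub_4 in the frame of left_mouth between -0.004 and 0.005 m) or (x of hub_4 in the frame of right_mouth above 0.018 m and y of hub_4 in the frame of right_mouth between -0.008 and 0.008 m and z of hub_4 in the frame of right_mouth between -0.004 and 0.005 m))), for 0.2 s.
4. the start button is pressed (value of joint start above 0.004 m), for 0.05 s.
At the end, for the whole second after the job is handed in: The drawer is home (within 5 mm) and its catch up; every hub present is upright in a lane with its centre at least 18 mm past the mouth and its flange on the drawer floor under the rails; the pin stands in its socket (tip at least 30 mm below the ring's top); everything at rest (all of step 3 and horizontal distance between release_pin and pin_socket below 0.008 m and z of release_pin in the frame of pin_socket below -0.03 m and angle between release_pin's own z axis and vertical below 0.15 rad and linear speed of each of hub_1, hub_2, hub_3, hub_4, release_pin below 0.02 m/s); the robot touches nothing.
It fails at once if a bystander is moved more than 30 mm (distance of any of glue_bottle, tape_measure, masking_tape from where it was at the start of the episode above 0.03 m).
Of hub_1, hub_2, hub_3, hub_4 only 2 to 4 are there at a start; the rules pass over those that are not, and their reading is None.
At some moment in a run one of hub_1, hub_2, hub_3, hub_4 may be knocked a few centimetres aside while the robot is not near it.
It also fails if it takes over 210 s, if anything falls off the work surface, if the arm or the gripper's body presses on something with over 40 N, if the wrist force passes 120 N, or if a joint passes its speed limit or range.

ROBOT

A 6-joint arm with a two-finger parallel gripper is mounted at the origin on a cart in front of the work surface, level with it; the furniture and walls round the work are solid. World frame = base frame: x ahead of the robot, y to its left, z up, the work surface at z = 0. Lengths are in m, angles in degrees, forces in N, time in s.
With the tool pointing down it reaches from about 0.325 to 0.85 m from the base axis. Payload 4.4 kg.
Tool frame: the origin (TCP) lies midway between the tips of the shut fingers; the grasp point (between the pads) lies 19 mm behind it (robot.grip_depth is the distance from the TCP to the grasp point, in m); z points along the fingers, y is the line along which they close (so a half turn about z gives the same grasp; the last joint's range is limited). The gripper opens to 94 mm and grips with 3 to 60 N. Pads are 16 mm wide; open, the fingers measure 119 mm over their backs; the gripper's body (75 mm by 177 mm) begins 78 mm behind the grasp point.
Start: joints at [-74.57, 11.837, 88.321, -0, 79.842, -8.623], TCP at [0.234, -0.525, 0.205] pointing down, gripper open.
Joint ranges: [-156.59, 156.59], [-49.26, 127.26], [12.9, 141.05], [-63.56, 243.56], [4.71, 150.69], [-161.64, 161.64]. Speed limits (degrees/s): [159.86, 159.86, 180, 180, 180, 180].

INTERFACE

Orientations are given as a 3x3 rotation matrix whose columns are the frame's x, y, z axes.
In Python, from station import robot, get_image, camera_params, job gives the robot as it stands.
- The arm moves only by the shell command python3 -m inch 'ROWS' [OPENING] [FORCE]. ROWS is JSON, a list that holds one entry, the list of rows, each a list of 4 numbers: the shift along the world's x, y, z in mm, then the turn about the world's z in degrees. A call has exactly 10 rows; each row shifts and turns the commanded pose from where the row before left it; what a row does not reach is not made up. A row lasts 1/10 s, in which the tool goes at most 50 mm and 8.59 degrees, less where a joint would pass 70% of its speed; a pose out of reach is approached as far as the arm can. A call is refused whole if a number of a shift passes 50 or a number of a turn 8.59, either way. A call with a gripper value outside its range is refused whole. OPENING is the finger opening in mm, from 0 to 94, set as the call begins (- or left out, the last holds). The fingers move at their own pace and stop on an object; FORCE is the grip in N (left out, the last holds). Time passes only in rows, so rows that do not move let the fingers close, or fill a call up. It gives the time, the measured TCP pose, the force, the opening and the grip force at its end, in the units of the state.
- robot.sense(): the state, without advancing time (a new reading comes with each control period).
- get_image(name): name is "scene" or "top"; returns (picture, depth): 480x640x3 uint8, red, green, blue; 480x640 float32, m along the optical axis (not along the pixel's ray), 0 where there is no reading.
- camera_params(name): a dict with "mtx" (3x3 intrinsics, pixels), "distortion" ([k1, k2, p1, p2, k3] as OpenCV has them; the pictures are not rectified), "rvec" (rotation vector, rad) and "tvec" (3), from world to camera coordinates, as OpenCV has them. Camera axes: x right, y down, z forward; pixel columns grow to the right and rows downward; lengths in m; the calibration is good to about 2 mm. A picture is of the moment at which its call begins. camera_params takes no time and is no camera call.
- job.sign_off(): hands the job in; it is judged then, once.
The state is a dict: "time": time; "joint_positions": joint angles; "joint_vel": joint speeds; "tau": joint torques, N m; "ee_pos": TCP position; "orientation": TCP orientation; "contact_force": force on the tool from outside, world axes, zero at the start; "wrist_torque": the same for the moment, N m; "gripper_width": finger opening in m; "grip_force": force on a finger pad.
Only numpy, scipy, OpenCV 4.12 (cv2) and the standard library are available. Lean on these libraries where they do the work, as an engineer would, in place of code of your own. Each camera call takes 0.05 s, during which the arm holds its last target. There are 200 camera calls.

## Working session

There is one attempt and no reset: what is moved stays moved. The work goes in short steps, Python scripts to look and compute and a shell command to move; the robot and the scene stay as the last step left them, time stands still between calls to the robot, and variables do not carry over. Pictures are saved under pics/ and viewed, at most 14 in all, crops included, and the job is handed in when it is done.

```bash
ls; mkdir -p pics; cat > h.py <<'E'
import numpy as np, cv2
from station import robot, get_image, camera_params, job
def snap(n, fn=None):
    im,d=get_image(n)
    if fn: cv2.imwrite('pics/'+fn,im[:,:,::-1])
    return im,d
def cam(n):
    c=camera_params(n); R=cv2.Rodrigues(np.array(c['rvec'],float))[0]; t=np.array(c['tvec'],float).reshape(3)
    return np.array(c['mtx'],float),np.array(c['distortion'],float),R,t
def ray(n,uv):
    K,D,R,t=cam(n); p=cv2.undistortPoints(np.array(uv,float).reshape(-1,1,2),K,D).reshape(-1,2)
    d=np.c_[p,np.ones(len(p))]@R; return -R.T@t,d
def onz(n,uv,z):
    o,d=ray(n,uv); return o+d*((z-o[2])/d[:,2])[:,None]
def cloud(n,depth):
    v,u=np.mgrid[0:480,0:640]; o,d=ray(n,np.c_[u.ravel(),v.ravel()])
    return (o+d*depth.ravel()[:,None]).reshape(480,640,3)
E
python3 - <<'E'
from h import *
for n in('scene','top'):
    snap(n,n+'0.png'); K,D,R,t=cam(n); print(n,-R.T@t,R[2],K[0,0])
E
```

```text
pics
scene [-0.11075396  0.6779731   0.8214674 ] [ 0.57861742 -0.58935502 -0.56379299] 599.6327824150559
top [ 0.47375068 -0.02734676  1.20750468] [ 0.09269436 -0.01835256 -0.99552546] 565.9412840016622
```

View pics/scene0.png

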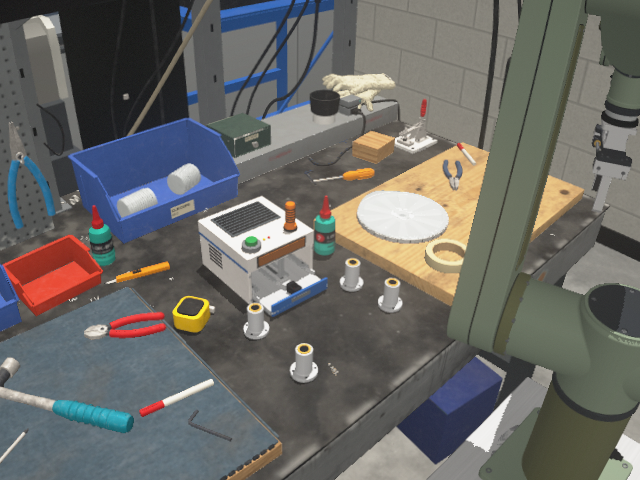

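View pics/top0.png

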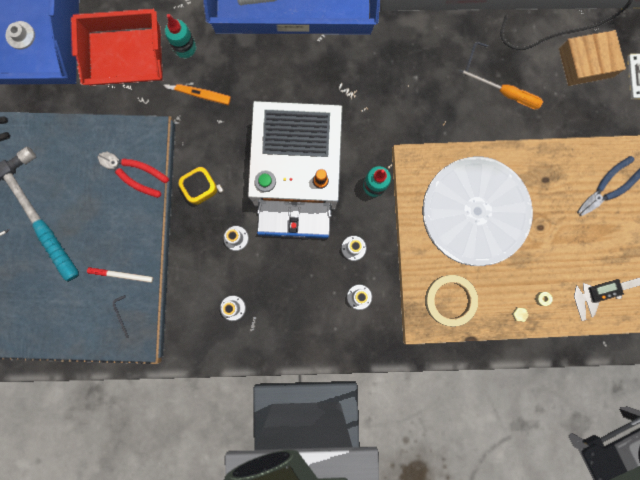

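Four hubs show in the top view near (235,237), (232,307), (353,247) and (359,296). The box is at (295,150), with the pin at (320,178), the start button at (265,180) and the red catch at (293,225). The bottle is at (376,181).

```bash
cat >> h.py <<'E'
def hubs(im=None,d=None,n='top',boxes=None):
    if im is None: im,d=snap(n)
    P=cloud(n,d); out=[]
    x,y,z=P[...,0],P[...,1],P[...,2]
    m=((z>.05)&(z<.068)&(d>0)&(x>.2)&(x<.75)&(abs(y)<.35)).astype(np.uint8)
    k,l,s,c=cv2.connectedComponentsWithStats(m)
    for i in range(1,k):
        if 60<s[i,4]<900:
            vv,uu=np.where(l==i); (cu,cv),r=cv2.minEnclosingCircle(np.c_[uu,vv].astype(np.float32))
            q=onz(n,[[cu,cv]],.06)[0]; out.append((q[:2].round(4),round(cu),round(cv),s[i,4],np.median(z[l==i]).round(4),round(float(r),1)))
    return out
E
python3 - <<'E'
from h import *
for n in ('top','scene'):
    im,d=snap(n); P=cloud(n,d); hsv=cv2.cvtColor(im,cv2.COLOR_RGB2HSV); z=P[...,2]
    H,S,V=cv2.split(hsv)
    print(n)
    for h in hubs(im,d,n): print(' hub',h)
    roi=(P[...,0]>.35)&(P[...,0]<.8)&(abs(P[...,1])<.25)
    def blob(m,zz,name):
        m=(m&roi).astype(np.uint8); k,l,s,c=cv2.connectedComponentsWithStats(m)
        for i in range(1,k):
            if s[i,4]>25: print(' ',name,c[i].round(1),s[i,4],onz(n,[c[i]],zz)[0].round(4),'medz',np.median(z[l==i]).round(4))
    blob((H<18)&(S>150)&(V>90)&(z>.17)&(z<.19),.181,'pin')
    blob((H>45)&(H<85)&(S>120)&(z>.11)&(z<.16),.13,'start')
    blob(((H<8)|(H>172))&(S>150)&(z<.05),.0235,'catch')
    blob((H>100)&(H<125)&(S>120)&(z<.05)&(z>.02),.034,'front')
    m=((abs(z-.118)<.006)&roi).astype(np.uint8); k,l,s,c=cv2.connectedComponentsWithStats(m); i=1+np.argmax(s[1:,4])
    cs=cv2.findContours((l==i).astype(np.uint8),0,2)[0][0]
    q=onz(n,cs.reshape(-1,2),.118)[:,:2].astype(np.float32); r=cv2.minAreaRect(q); print(' top',r,np.median(z[l==i])); print(cv2.boxPoints(r).round(4).tolist())
E
```

```text
top
 hub (array([0.729 , 0.2944]), 151, 174, np.int32(99), np.float64(0.0522), 15.9)
 hub (array([0.7012, 0.3107]), 143, 187, np.int32(98), np.float64(0.0513), 17.0)
 hub (array([0.5979, 0.1291]), 232, 235, np.int32(201), np.float64(0.0602), 8.0)
 hub (array([ 0.5712, -0.1204]), 355, 246, np.int32(191), np.float64(0.0607), 7.8)
 hub (array([ 0.4549, -0.3135]), 452, 301, np.int32(887), np.float64(0.056), 26.1)
 hub (array([ 0.4674, -0.1292]), 361, 297, np.int32(198), np.float64(0.0606), 8.0)
 hub (array([0.4508, 0.1371]), 229, 308, np.int32(203), np.float64(0.0604), 8.2)
  pin [320.6 175.8] 47 [ 0.6912 -0.0511  0.181 ] medz 0.1794
  start [264.5 179.8] 122 [0.6964 0.0563 0.13  ] medz 0.1401
  front [291.7 234.3] 175 [0.5999 0.0089 0.034 ] medz 0.0332
 top ((0.7317492365837097, -0.0016375333070755005), (0.17423593997955322, 0.14753197133541107), 86.2007827758789) 0.11892983646534527
[[0.652400016784668, -0.08370000123977661], [0.7996000051498413, -0.09350000321865082], [0.8111000061035156, 0.0803999975323677], [0.6639000177383423, 0.09019999951124191]]
scene
 hub (array([ 0.6969, -0.15
[... 416 characters left out ...]
]), 392, 284, np.int32(156), np.float64(0.058), 7.7)
 hub (array([0.594 , 0.1346]), 255, 310, np.int32(184), np.float64(0.0594), 8.4)
 hub (array([0.4472, 0.1421]), 304, 351, np.int32(225), np.float64(0.0595), 9.0)
  pin [289.9 205.3] 64 [ 0.6889 -0.0437  0.181 ] medz 0.1778
  start [250.9 239.6] 56 [0.7046 0.0507 0.13  ] medz 0.1383
  front [299.4 293.2] 273 [0.5955 0.0156 0.034 ] medz 0.0297
 top ((0.7285779118537903, 0.002118542790412903), (0.1801280677318573, 0.1538689285516739), 86.92451477050781) 0.1172341667413409
[[0.6468999981880188, -0.08370000123977661], [0.800599992275238, -0.09189999848604202], [0.8101999759674072, 0.08789999783039093], [0.6565999984741211, 0.09619999676942825]]
```

```bash
python3 - <<'E'
from h import *
im,d=snap('top'); im2,d2=snap('scene')
a=cv2.resize(im[90:260,215:375],None,fx=2.5,fy=2.5,interpolation=cv2.INTER_CUBIC)
b=cv2.resize(im2[190:320,190:340],None,fx=2.6,fy=2.6,interpolation=cv2.INTER_CUBIC)
h=max(a.shape[0],b.shape[0]); o=np.zeros((h,a.shape[1]+b.shape[1],3),np.uint8); o[:a.shape[0],:a.shape[1]]=a; o[:b.shape[0],a.shape[1]:]=b
print(o.shape); cv2.imwrite('pics/c1.png',o[:,:,::-1])
for n,im,d in(('top',im,d),('scene',im2,d2)):
    P=cloud(n,d); z=P[...,2]; hsv=cv2.cvtColor(im,cv2.COLOR_RGB2HSV); H,S,V=cv2.split(hsv)
    roi=(P[...,0]>.57)&(P[...,0]<.75)&(abs(P[...,1])<.1)
    for name,m,zz in (('red',((H<8)|(H>172))&(S>120)&(z<.06),.0235),('dark',(V<60)&(z<.05)&(z>.025),.036)):
        k,l,s,c=cv2.connectedComponentsWithStats((m&roi).astype(np.uint8))
        for i in range(1,k):
            if s[i,4]>8: print(n,name,c[i].round(1),s[i],onz(n,[c[i]],zz)[0].round(4),np.median(z[l==i]).round(4))
    m=(H<18)&(S>150)&(V>60)&roi&(z>.12); vv,uu=np.where(m); print('pin px',uu.min(),uu.max(),vv.min(),vv.max())
    m=((z>.056)&(z<.068)&(P[...,0]<.62)&(P[...,0]>.4)&(abs(P[...,1])<.16)&(d>0))
    br=m&(H>10)&(H<30)&(S>90)
    k,l,s,c=cv2.connectedComponentsWithStats(br.astype(np.uint8))
    for i in range(1,k):
        if s[i,4]>8: print(n,'brass',c[i].round(1),s[i,4],onz(n,[c[i]],.06)[0].round(4))
E
```

```text
(425, 790, 3)
top red [293.2 224.8] [291 222   6   6  26] [0.621  0.0055 0.0235] 0.0234
pin px 290 327 170 187
top brass [232.  235.3] 68 [0.5976 0.1294 0.06  ]
top brass [355.1 245.7] 64 [ 0.5707 -0.1206  0.06  ]
top brass [361.1 296.8] 64 [ 0.4669 -0.1297  0.06  ]
top brass [228.7 308.4] 78 [0.4501 0.1376 0.06  ]
scene dark [291.9 287. ] [287 283  12  10  51] [0.6194 0.0147 0.036 ] 0.0302
pin px 284 295 202 229
scene brass [352.2 261.8] 36 [ 0.5729 -0.1192  0.06  ]
scene brass [392.1 282.1] 43 [ 0.4677 -0.1275  0.06  ]
scene brass [254.5 307.2] 51 [0.5998 0.131  0.06  ]
scene brass [303.8 348.6] 71 [0.4516 0.1393 0.06  ]
```

View pics/c1.png

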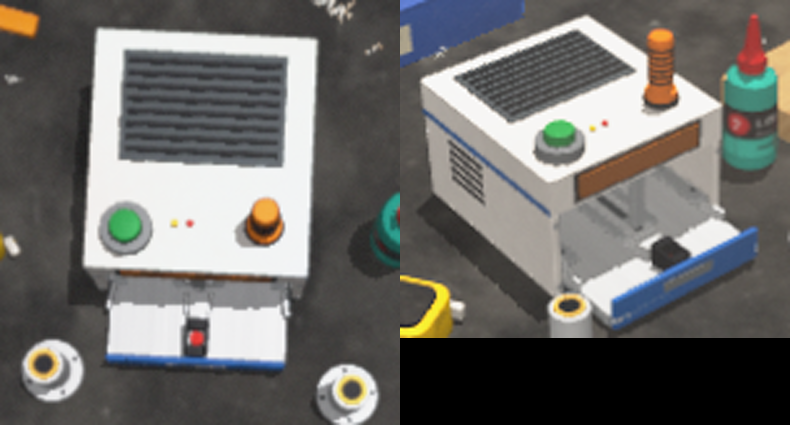

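The crop confirms that the red catch sits in the black block at top (293,225). The pin stands at (320,176) and the drawer is closed. Next I need the yaw from the front panel and the tool orientation.

```bash
python3 - <<'E'
from h import *
s=robot.sense(); print(s['time'],np.array(s['ee_pos']).round(4),np.array(s['orientation']).round(3).tolist(),s['gripper_width'])
for n in('top','scene'):
    im,d=snap(n); P=cloud(n,d); z=P[...,2]; H,S,V=cv2.split(cv2.cvtColor(im,cv2.COLOR_RGB2HSV))
    m=(H>100)&(H<125)&(S>120)&(z<.05)&(z>.02)&(P[...,0]>.57)&(P[...,0]<.65)&(abs(P[...,1])<.1)
    vv,uu=np.where(m); q=onz(n,np.c_[uu,vv],.034)[:,:2]
    top=np.array([[u,vv[uu==u].min()] for u in np.unique(uu)][3:-3]); q=onz(n,top,.034)
    p=np.polyfit(q[:,1],q[:,0],1); print(n,'yaw',np.degrees(np.arctan(-p[0])),'panel rear top edge x at y=.006',np.polyval(p,.006),q[:,1].min(),q[:,1].max())
    m=(H>45)&(H<85)&(S>120)&(z>.115)&(z<.16)&(P[...,0]<.75)&(abs(P[...,1])<.1)
    vv,uu=np.where(m); print('start',P[m].mean(0).round(4),P[m][:,2].max(),onz(n,[[uu.mean(),vv.mean()]],.139).round(4))
    m=(H<18)&(S>150)&(z>.178)&(z<.19)&(P[...,0]<.75)&(P[...,0]>.65)&(abs(P[...,1])<.1)
    vv,uu=np.where(m); print('pin',len(vv),P[m].mean(0).round(4),onz(n,[[uu.mean(),vv.mean()]],.181).round(4))
E
```

```text
0.3 [ 0.2343 -0.5248  0.2051] [[0.913, 0.408, -0.0], [0.408, -0.913, 0.001], [0.0, -0.001, -1.0]] 0.09385854048423152
top yaw -4.08644460497554 panel rear top edge x at y=.006 0.601195825569398 -0.060560277741908364 0.07468905308621056
start [0.6943 0.0556 0.14  ] 0.14419287378382317 [[0.6945 0.0556 0.139 ]]
pin 35 [ 0.6928 -0.0507  0.181 ] [[ 0.6928 -0.0507  0.181 ]]
scene yaw -3.5992942946667563 panel rear top edge x at y=.006 0.6006139564766392 -0.054321645937497665 0.07544002399176042
start [0.695  0.0582 0.1384] 0.14113211437415452 [[0.6942 0.0588 0.139 ]]
pin 36 [ 0.6942 -0.0493  0.1799] [[ 0.6927 -0.0481  0.181 ]]
```

```bash
R='' ; python3 -m inch '[[[23,23.7,5,-1.4],[23,23.7,5,-1.4],[23,23.7,5,-1.4],[23,23.7,5,-1.4],[23,23.7,5,-1.4],[23,23.7,5,-1.4],[23,23.7,5,-1.4],[23,23.7,5,-1.4],[23,23.7,5,-1.4],[23,23.7,5,-1.4]]]' 60 && python3 -m inch '[[[23,23.7,0,-1.4],[23,23.7,0,-1.4],[23,23.7,0,-1.4],[23,23.7,0,-1.4],[23,23.7,0,-1.4],[23,23.7,0,-1.4],[23,23.7,0,-1.4],[23,23.7,0,-1.4],[23,23.7,0,-1.4],[23,23.7,0,-1.4]]]'
```

```text
time: 1.4
ee_pos: [0.4652, -0.287, 0.2558]
orientation: [[0.985, 0.174, 0.0], [0.174, -0.985, -0.0], [0.0, 0.0, -1.0]]
contact_force: [1.0, -0.5, 0.4]
gripper_width: 0.0603
grip_force: 0.0
time: 2.4
ee_pos: [0.6951, -0.05, 0.2553]
orientation: [[0.998, -0.07, -0.0], [-0.07, -0.998, -0.0], [-0.0, 0.0, -1.0]]
contact_force: [0.6, -0.4, -0.0]
gripper_width: 0.0603
grip_force: 0.0
```

```bash
python3 -m inch '[[[-1,0,-15,0],[-1,0,-15,0],[0,0,-15,0],[0,0,-15,0],[0,0,-15,0],[0,0,-15,0],[0,0,-15,0],[0,0,-10,0],[0,0,-2,0],[0,0,0,0]]]' && python3 -m inch '[[[0,0,0,0],[0,0,0,0],[0,0,0,0],[0,0,0,0],[0,0,0,0],[0,0,0,0],[0,0,0,0],[0,0,0,0],[0,0,0,0],[0,0,0,0]]]' 0 25
```

```text
time: 3.4
ee_pos: [0.6923, -0.0511, 0.138]
orientation: [[0.998, -0.069, -0.0], [-0.069, -0.998, 0.0], [-0.0, -0.0, -1.0]]
contact_force: [0.0, -0.6, 0.8]
gripper_width: 0.06
grip_force: 0.0
time: 4.4
ee_pos: [0.6924, -0.0511, 0.1386]
orientation: [[0.998, -0.069, 0.0], [-0.069, -0.998, -0.0], [0.0, 0.0, -1.0]]
contact_force: [-0.0, 1.1, 2.1]
gripper_width: 0.0216
grip_force: 25.0
```

```bash
python3 -m inch '[[[0,0,10,0],[0,0,10,0],[0,0,10,0],[0,0,10,0],[0,0,10,0],[0,0,10,0],[-10,8,0,0],[-20,16,0,0],[-20,16,0,0],[-12,10,0,0]]]' && python3 -m inch '[[[-10,6,0,0],[0,0,0,0],[0,0,-20,0],[0,0,-20,0],[0,0,-20,0],[0,0,-20,0],[0,0,-15,0],[0,0,-2,0],[0,0,0,0],[0,0,0,0]]]'; python3 - <<'E'
from h import *
snap('top','t2.png');a,_=snap('scene'); cv2.imwrite('pics/s2.png',cv2.resize(a[170:320,190:390],None,fx=4,fy=4,interpolation=2)[:,:,::-1])
E
```

```text
time: 5.4
ee_pos: [0.6291, -0.0, 0.199]
orientation: [[0.998, -0.068, -0.0], [-0.068, -0.998, 0.0], [-0.0, -0.0, -1.0]]
contact_force: [1.1, 0.3, -0.6]
gripper_width: 0.0212
grip_force: 25.0
time: 6.4
ee_pos: [0.6215, 0.0046, 0.1027]
orientation: [[0.998, -0.069, 0.002], [-0.069, -0.998, -0.0], [0.002, 0.0, -1.0]]
contact_force: [0.4, -0.9, 0.3]
gripper_width: 0.0218
grip_force: 25.0
```

View pics/s2.png

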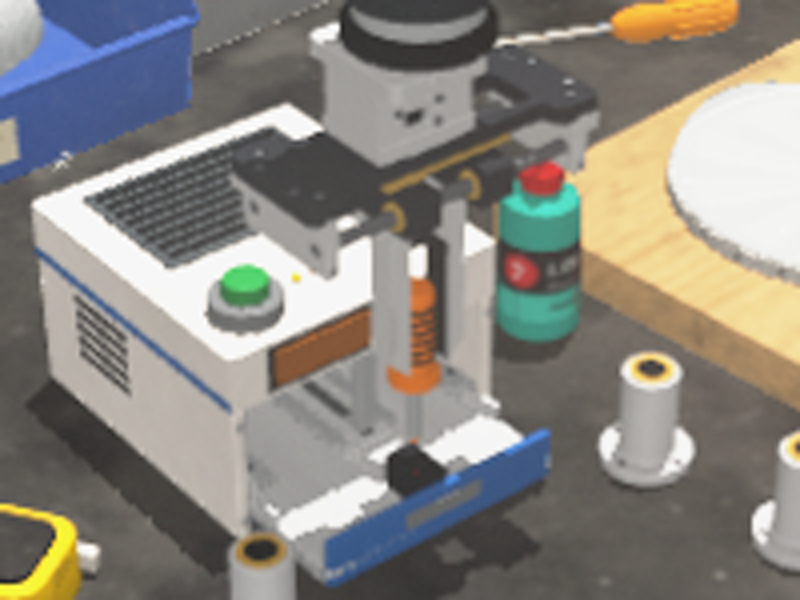

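The pin tip at (414,438) hangs right above the black block (418,468). I'll lower it.

```bash
python3 -m inch '[[[-1,0.5,-3,0],[0,0,-3,0],[0,0,-3,0],[0,0,-3,0],[0,0,-3,0],[0,0,-3,0],[0,0,0,0],[0,0,0,0],[0,0,0,0],[0,0,0,0]]]'
```

```text
time: 7.5
ee_pos: [0.6195, 0.0054, 0.0837]
orientation: [[0.998, -0.069, 0.0], [-0.069, -0.998, -0.0], [0.0, 0.0, -1.0]]
contact_force: [0.6, -0.2, -0.5]
gripper_width: 0.0216
grip_force: 25.0
```

```bash
python3 -m inch '[[[0,0,-3,0],[0,0,-3,0],[0,0,-2,0],[0,0,-2,0],[0,0,-1,0],[0,0,-1,0],[0,0,0,0],[0,0,0,0],[0,0,0,0],[0,0,0,0]]]'
```

```text
time: 8.5
ee_pos: [0.6197, 0.0053, 0.0723]
orientation: [[0.998, -0.069, 0.001], [-0.069, -0.998, -0.0], [0.001, 0.0, -1.0]]
contact_force: [-1.9, 1.3, 5.9]
gripper_width: 0.0214
grip_force: 25.0
```

```bash
python3 -m inch '[[[-4,0.3,0,0],[-4,0.3,0,0],[-5,0.3,0,0],[-5,0.3,0,0],[-5,0.3,0,0],[-6,0.4,0,0],[-8,0.5,0,0],[-10,0.7,0,0],[-12,0.8,0,0],[-12,0.8,0,0]]]' && python3 -m inch '[[[-12,0.8,0,0],[-12,0.8,0,0],[-12,0.8,0,0],[-12,0.8,0,0],[-10,0.7,0,0],[-8,0.5,0,0],[-5,0.3,0,0],[-4,0.3,0,0],[-3,0.2,0,0],[0,0,0,0]]]'
```

```text
time: 9.5
ee_pos: [0.549, 0.0102, 0.0724]
orientation: [[0.998, -0.069, 0.003], [-0.069, -0.998, -0.0], [0.003, -0.0, -1.0]]
contact_force: [3.3, 0.7, 5.1]
gripper_width: 0.0219
grip_force: 25.0
time: 10.5
ee_pos: [0.4701, 0.0156, 0.0721]
orientation: [[0.998, -0.069, 0.001], [-0.069, -0.998, 0.0], [0.001, -0.0, -1.0]]
contact_force: [1.0, 0.2, 7.3]
gripper_width: 0.0218
grip_force: 25.0
```

```bash
python3 -m inch '[[[-2,0.1,0,0],[-2,0.1,0,0],[-1,0.1,0,0],[-1,0,0,0],[0,0,0,0],[0,0,0,0],[0,0,0,0],[0,0,0,0],[0,0,0,0],[0,0,0,0]]]'
```

```text
time: 11.5
ee_pos: [0.465, 0.0159, 0.0721]
orientation: [[0.998, -0.069, 0.002], [-0.069, -0.998, 0.001], [0.002, -0.001, -1.0]]
contact_force: [4.2, 1.3, 5.2]
gripper_width: 0.0218
grip_force: 25.0
```

```bash
python3 -m inch '[[[-2,0.1,0,0],[-1,0.1,0,0],[0,0,0,0],[0,0,0,0],[0,0,0,0],[0,0,0,0],[0,0,0,0],[0,0,0,0],[0,0,0,0],[0,0,0,0]]]'
```

```text
time: 12.5
ee_pos: [0.4631, 0.016, 0.0722]
orientation: [[0.998, -0.069, 0.005], [-0.069, -0.998, 0.0], [0.005, -0.001, -1.0]]
contact_force: [5.0, 1.1, 2.6]
gripper_width: 0.0215
grip_force: 25.0
```

```bash
cat >> h.py <<'E'
def panel():
    for n in('top','scene'):
        im,d=snap(n); P=cloud(n,d); z=P[...,2]; H,S,V=cv2.split(cv2.cvtColor(im,cv2.COLOR_RGB2HSV))
        m=(H>100)&(H<125)&(S>120)&(z<.05)&(z>.02)&(P[...,0]>.38)&(P[...,0]<.65)&(abs(P[...,1])<.12)
        vv,uu=np.where(m)
        if len(vv)<20: print(n,'no panel'); continue
        top=np.array([[u,vv[uu==u].min()] for u in np.unique(uu)][3:-3]); q=onz(n,top,.034)
        p=np.polyfit(q[:,1],q[:,0],1); print(n,'panel x at y=.016',np.polyval(p,.016).round(4),'y',q[:,1].min().round(4),q[:,1].max().round(4),len(q))
E
python3 -c "
from h import *
panel()"
```

```text
top no panel
scene panel x at y=.016 0.4511 y -0.0455 0.0843 50
```

```bash
python3 -m inch '[[[2,-0.1,0,0],[2,-0.1,4,0],[0,0,8,0],[0,0,12,0],[0,0,20,0],[0,0,20,0],[0,0,20,0],[0,0,20,0],[0,0,15,0],[0,0,10,0]]]'
```

```text
time: 13.6
ee_pos: [0.464, 0.0157, 0.2013]
orientation: [[0.998, -0.069, -0.002], [-0.069, -0.998, 0.0], [-0.002, 0.0, -1.0]]
contact_force: [-0.7, -0.1, -0.6]
gripper_width: 0.0216
grip_force: 25.0
```

```bash
python3 -m inch '[[[10,-3,2,0],[25,-7.3,0,0],[30,-8.8,0,0],[30,-8.8,0,0],[30,-8.8,0,0],[30,-8.8,0,0],[30,-8.8,0,0],[25,-7.3,0,0],[14,-4,0,0],[4,-1.2,0,0]]]' && python3 -m inch '[[[0,0,-3,0],[0,0,-3,0],[0,0,0,0],[0,0,0,0],[0,0,0,0],[0,0,0,0],[0,0,0,0],[0,0,0,0],[0,0,0,0],[0,0,0,0]]]'; python3 - <<'E'
from h import *
a,d=snap('scene'); cv2.imwrite('pics/s3.png',cv2.resize(a[160:310,190:390],None,fx=4,fy=4,interpolation=2)[:,:,::-1])
for h in hubs(): print(h)
E
```

```text
time: 14.6
ee_pos: [0.6937, -0.0519, 0.1998]
orientation: [[0.998, -0.069, -0.004], [-0.069, -0.998, 0.0], [-0.004, -0.0, -1.0]]
contact_force: [-0.8, 0.1, -0.5]
gripper_width: 0.0218
grip_force: 25.0
time: 15.6
ee_pos: [0.6934, -0.0512, 0.1965]
orientation: [[0.998, -0.069, 0.0], [-0.069, -0.998, 0.0], [0.0, -0.0, -1.0]]
contact_force: [0.6, -0.0, -0.6]
gripper_width: 0.0214
grip_force: 25.0
(array([0.731 , 0.2893]), 154, 172, np.int32(96), np.float64(0.0516), 14.6)
(array([0.7013, 0.3127]), 142, 187, np.int32(100), np.float64(0.0517), 15.8)
(array([0.5972, 0.1294]), 232, 236, np.int32(198), np.float64(0.0605), 8.1)
(array([ 0.5711, -0.1206]), 355, 246, np.int32(134), np.float64(0.0613), 7.8)
(array([ 0.4548, -0.3131]), 452, 301, np.int32(889), np.float64(0.0561), 26.2)
(array([ 0.4675, -0.1292]), 361, 296, np.int32(195), np.float64(0.0605), 8.0)
(array([0.4508, 0.1371]), 229, 308, np.int32(202), np.float64(0.0605), 8.2)
```

View pics/s3.png

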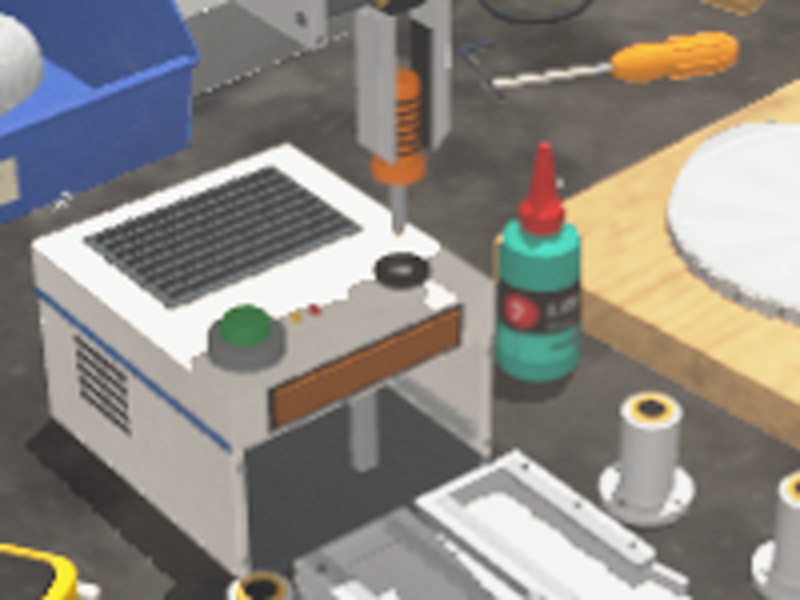

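```bash
python3 - <<'E'
from h import *
a,d=snap('scene'); c=a[210:235,278:304]; cv2.imwrite('pics/s4.png',cv2.resize(a[175:240,265:315],None,fx=9,fy=9,interpolation=cv2.INTER_CUBIC)[:,:,::-1])
g=cv2.cvtColor(a,cv2.COLOR_RGB2GRAY)
m=(g<70).astype(np.uint8); m[:221]=0; m[234:]=0; m[:,:278]=0; m[:,304:]=0
vv,uu=np.where(m); print('ring',(uu.min()+uu.max())/2,(vv.min()+vv.max())/2,uu.min(),uu.max(),vv.min(),vv.max())
E
```

```text
ring 290.0 227.5 284 296 224 231
```

View pics/s4.png

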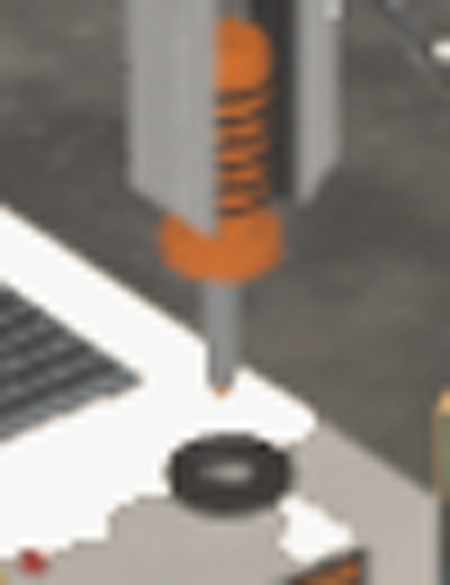

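```bash
python3 - <<'E'
from h import *
print('tip',onz('scene',[[289.6,218.3]],.142), 'ring',onz('scene',[[290.6,227.4]],.124))
K,D,R,t=cam('scene')
for e in(-.002,0,.002,.004): print(e,cv2.projectPoints(np.array([[.6934+e,-.0512,.1419]]),R,t,K,D)[0].ravel())
print(cv2.projectPoints(np.array([[.6924,-.0511,.124]]),R,t,K,D)[0].ravel())
E
```

```text
tip [[ 0.69779274 -0.05071991  0.142     ]] ring [[ 0.69050426 -0.04688173  0.124     ]]
-0.002 [291.78349952 219.4300157 ]
0 [291.15124201 219.06297372]
0.002 [290.52016906 218.69662266]
0.004 [289.89027819 218.33096104]
[291.45935123 226.32683359]
```

```bash
python3 -m inch '[[[-3,0.1,0,0],[0,0,-5,0],[0,0,-5,0],[0,0,-4,0],[0,0,-3,0],[0,0,-3,0],[0,0,-3,0],[0,0,-2,0],[0,0,0,0],[0,0,0,0]]]'
```

```text
time: 16.75
ee_pos: [0.6904, -0.0511, 0.1715]
orientation: [[0.998, -0.069, 0.0], [-0.069, -0.998, -0.0], [0.0, 0.0, -1.0]]
contact_force: [0.2, 0.6, -0.8]
gripper_width: 0.022
grip_force: 25.0
```

```bash
python3 -m inch '[[[0,0,-4,0],[0,0,-4,0],[0,0,-4,0],[0,0,-4,0],[0,0,-3,0],[0,0,-3,0],[0,0,-3,0],[0,0,-3,0],[0,0,0,0],[0,0,0,0]]]'
```

```text
time: 17.75
ee_pos: [0.6903, -0.0511, 0.1434]
orientation: [[0.998, -0.069, -0.0], [-0.069, -0.998, 0.0], [-0.0, -0.0, -1.0]]
contact_force: [0.5, 0.3, -1.0]
gripper_width: 0.0211
grip_force: 25.0
```

```bash
python3 -m inch '[[[0,0,-2,0],[0,0,-2,0],[0,0,0,0],[0,0,0,0],[0,0,0,0],[0,0,0,0],[0,0,0,0],[0,0,0,0],[0,0,0,0],[0,0,0,0]]]' && python3 -m inch '[[[0,0,0,0],[0,0,0,0],[0,0,0,0],[0,0,0,0],[0,0,10,0],[0,0,20,0],[0,0,25,0],[0,0,25,0],[0,0,25,0],[0,0,0,0]]]' 55 && python3 -m inch '[[[-20,20,0,0],[-25,25,0,0],[-25,25,0,0],[-25,25,0,0],[-25,25,0,0],[-25,25,0,0],[0,25,0,0],[0,25,0,0],[0,20,0,0],[0,0,0,0]]]'; python3 - <<'E'
from h import *
panel()
im,d=snap('top','t5.png'); n='top'; P=cloud(n,d); H,S,V=cv2.split(cv2.cvtColor(im,cv2.COLOR_RGB2HSV)); z=P[...,2]
cv2.imwrite('pics/t5.png',cv2.resize(im[160:340,200:400],None,fx=3.9,fy=3.3,interpolation=2)[:,:,::-1])
m=(H<18)&(S>150)&(z>.178)&(z<.19)&(P[...,0]<.75)&(P[...,0]>.65)&(abs(P[...,1])<.1)
vv,uu=np.where(m); print('pin',len(vv),P[m].mean(0).round(4),P[m][:,2].max())
for h in hubs(im,d): print(h)
E
```

```text
time: 18.75
ee_pos: [0.6903, -0.051, 0.1395]
orientation: [[0.998, -0.069, 0.0], [-0.069, -0.998, 0.0], [0.0, -0.0, -1.0]]
contact_force: [0.5, 0.0, -0.4]
gripper_width: 0.0216
grip_force: 25.0
time: 19.75
ee_pos: [0.6932, -0.0516, 0.2508]
orientation: [[0.998, -0.069, 0.01], [-0.069, -0.998, -0.002], [0.01, 0.001, -1.0]]
contact_force: [0.5, -0.2, 0.0]
gripper_width: 0.055
grip_force: 0.0
time: 20.75
ee_pos: [0.5443, 0.1659, 0.2433]
orientation: [[0.998, -0.066, -0.002], [-0.066, -0.998, 0.0], [-0.002, -0.0, -1.0]]
contact_force: [0.3, -0.6, -0.3]
gripper_width: 0.0551
grip_force: 0.0
top panel x at y=.016 0.4521 y -0.0507 0.085 67
scene panel x at y=.016 0.4522 y -0.0455 0.0843 50
pin 75 [ 0.6929 -0.0509  0.181 ] 0.18407302873984466
(array([0.7332, 0.2955]), 150, 172, np.int32(111), np.float64(0.0519), 16.8)
(array([ 0.5708, -0.1203]), 355, 246, np.int32(193), np.float64(0.0607), 8.0)
(array([ 0.4553, -0.3139]), 452, 300, np.int32(874), np.float64(0.056), 26.2)
(array([ 0.4671, -0.1294]), 361, 297, np.int32(197), np.float64(0.0606), 8.0)
(array([0.4503, 0.1373]), 229, 308, np.int32(204), np.float64(0.06), 8.1)
```

View pics/t5.png

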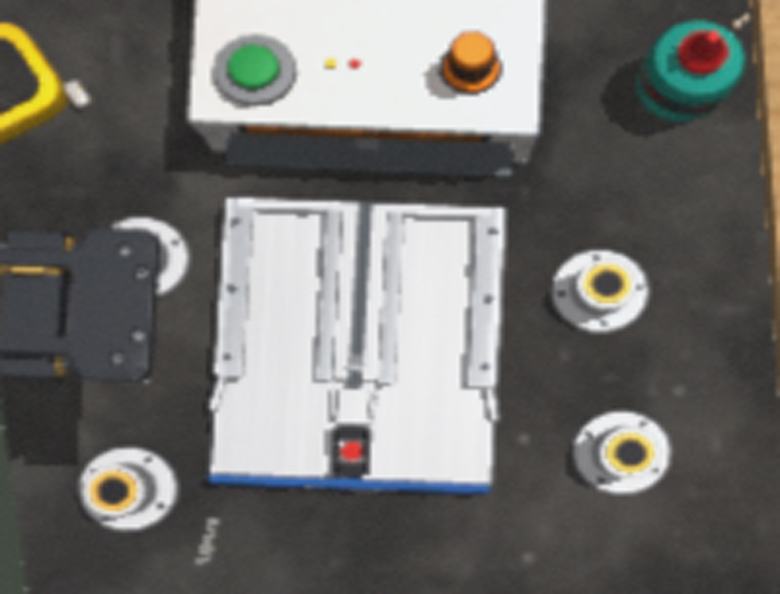

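The top crop shows the pin seated, with the drawer fully out and its slots clear. The left slot centre is about (278,378) in the crop and the right about (430,385). I'll convert these to world coordinates.

```bash
python3 - <<'E'
from h import *
uv=np.array([[278,378],[287,215],[430,385],[435,215],[351,450]],float)/[3.9,3.3]+[200,160]
w=onz('top',uv,.031)[:,:2]; w[4]=onz('top',uv[4:],.0235)[0,:2]
a=np.radians(-3.85); ex=np.array([np.cos(a),np.sin(a)]); ey=np.array([-ex[1],ex[0]])
c=w[4]; print(w.round(4)); 
for p in w: print(((p-c)@ex).round(4),((p-c)@ey).round(4))
print('lanes at', (c+.0405*ey).round(4),(c-.0405*ey).round(4), ex,ey)
E
```

```text
[[ 0.5171  0.0528]
 [ 0.6202  0.0464]
 [ 0.5108 -0.0279]
 [ 0.6185 -0.033 ]
 [ 0.4711  0.0152]]
0.0434 0.0407
0.1466 0.0411
0.0425 -0.0403
0.1502 -0.0382
0.0 0.0
lanes at [0.4738 0.0556] [ 0.4684 -0.0252] [ 0.99774325 -0.06714462] [0.06714462 0.99774325]
```

```bash
python3 -m inch '[[[18,-12,-10,0],[18,-12,-20,0],[17,-12.5,-30,0],[0,0,-35,0],[0,0,-35,0],[0,0,-35,0],[0,0,-25,0],[0,0,-20,0],[0,0,-6,0],[0,0,0,0]]]' 55 && python3 -m inch '[[[0,0,0,0],[0,0,0,0],[0,0,0,0],[0,0,0,0],[0,0,0,0],[0,0,0,0],[0,0,0,0],[0,0,0,0],[0,0,0,0],[0,0,0,0]]]' 0 30
```

```text
time: 21.9
ee_pos: [0.5975, 0.1263, 0.0273]
orientation: [[0.998, -0.07, -0.003], [-0.07, -0.998, -0.0], [-0.003, 0.001, -1.0]]
contact_force: [-0.1, 0.5, -0.2]
gripper_width: 0.0547
grip_force: 0.0
time: 22.9
ee_pos: [0.5996, 0.1278, 0.03]
orientation: [[0.998, -0.069, 0.003], [-0.069, -0.998, 0.001], [0.003, -0.001, -1.0]]
contact_force: [0.1, 0.7, 5.6]
gripper_width: 0.0318
grip_force: 30.0
```

```bash
python3 -m inch '[[[0,0,5,0],[0,0,15,0],[0,0,20,0],[0,0,15,0],[-10,-7,0,0],[-25,-16,0,0],[-25,-16,0,0],[-25,-16,0,0],[-20,-13,0,0],[-7,-5,0,0]]]' && python3 -m inch '[[[0,0,0,0],[0,0,0,0],[0,0,0,0],[0,0,0,0],[0,0,0,0],[0,0,-5,0],[0,0,-5,0],[0,0,0,0],[0,0,0,0],[0,0,0,0]]]'
```

```text
time: 23.9
ee_pos: [0.4825, 0.0534, 0.0822]
orientation: [[0.998, -0.07, -0.004], [-0.07, -0.998, -0.0], [-0.004, 0.0, -1.0]]
contact_force: [0.1, -0.6, -2.9]
gripper_width: 0.0315
grip_force: 30.0
time: 24.9
ee_pos: [0.4864, 0.0544, 0.0735]
orientation: [[0.998, -0.069, 0.0], [-0.069, -0.998, 0.0], [0.0, -0.0, -1.0]]
contact_force: [-0.1, -0.3, -2.4]
gripper_width: 0.0316
grip_force: 30.0
```

```bash
python3 -m inch '[[[0,0,-5,0],[0,0,-5,0],[0,0,-5,0],[0,0,-4,0],[0,0,-2,0],[0,0,-2,0],[0,0,0,0],[0,0,0,0],[0,0,0,0],[0,0,0,0]]]' && python3 -m inch '[[[0,0,-1,0],[0,0,-1,0],[0,0,-1,0],[0,0,0,0],[0,0,0,0],[0,0,0,0],[0,0,0,0],[0,0,0,0],[0,0,0,0],[0,0,0,0]]]'
```

```text
time: 25.9
ee_pos: [0.4865, 0.0544, 0.0507]
orientation: [[0.998, -0.069, 0.0], [-0.069, -0.998, -0.0], [0.0, -0.0, -1.0]]
contact_force: [-0.3, -0.0, -1.9]
gripper_width: 0.0315
grip_force: 30.0
time: 26.9
ee_pos: [0.4864, 0.0544, 0.0475]
orientation: [[0.998, -0.069, 0.0], [-0.069, -0.998, -0.0], [0.0, 0.0, -1.0]]
contact_force: [-0.1, -0.3, -3.0]
gripper_width: 0.0314
grip_force: 30.0
```

```bash
python3 -m inch '[[[0,0,-0.8,0],[5,-0.3,0,0],[6,-0.4,0,0],[6,-0.4,0,0],[6,-0.4,0,0],[6,-0.4,0,0],[6,-0.4,0,0],[5,-0.3,0,0],[0,0,0,0],[0,0,0,0]]]'
```

```text
time: 27.9
ee_pos: [0.5262, 0.0518, 0.0465]
orientation: [[0.998, -0.069, -0.001], [-0.069, -0.998, 0.0], [-0.001, 0.0, -1.0]]
contact_force: [0.0, -0.3, -2.4]
gripper_width: 0.0314
grip_force: 30.0
```

```bash
python3 -m inch '[[[8,-0.5,0,0],[10,-0.7,0,0],[10,-0.7,0,0],[10,-0.7,0,0],[10,-0.7,0,0],[10,-0.7,0,0],[8,-0.5,0,0],[4,-0.3,0,0],[1,0,0,0],[0,0,0,0]]]'
```

```text
time: 28.9
ee_pos: [0.5971, 0.047, 0.0465]
orientation: [[0.998, -0.069, -0.001], [-0.069, -0.998, 0.0], [-0.001, 0.0, -1.0]]
contact_force: [0.4, 0.3, -1.6]
gripper_width: 0.0312
grip_force: 30.0
```

```bash
python3 -m inch '[[[0,0,0,0],[0,0,0,0],[0,0,0,0],[0,0,0,0],[0,0,10,0],[0,0,25,0],[0,0,30,0],[0,0,30,0],[0,0,0,0],[0,0,0,0]]]' 55 && python3 -m inch '[[[-15,9,0,0],[-22,13,0,0],[-22,13,0,0],[-22,13,0,0],[-22,13,0,0],[-22,14,0,0],[-22,15,0,0],[0,0,0,0],[0,0,0,0],[0,0,0,0]]]'; python3 - <<'E'
from h import *
panel()
for n in('scene','top'):
    for h in hubs(n=n): print(n,h)
E
```

```text
time: 29.9
ee_pos: [0.598, 0.047, 0.1429]
orientation: [[0.998, -0.069, 0.002], [-0.069, -0.998, -0.0], [0.002, -0.0, -1.0]]
contact_force: [-0.7, -0.5, -0.9]
gripper_width: 0.0551
grip_force: 0.0
time: 30.9
ee_pos: [0.4507, 0.1365, 0.1411]
orientation: [[0.998, -0.069, -0.001], [-0.069, -0.998, -0.0], [-0.0, 0.0, -1.0]]
contact_force: [0.4, 0.4, 0.3]
gripper_width: 0.0549
grip_force: 0.0
top panel x at y=.016 0.4523 y -0.0507 0.0583 54
scene panel x at y=.016 0.4521 y -0.0455 0.0843 50
scene (array([ 0.448 , -0.2995]), 448, 254, np.int32(499), np.float64(0.0539), 23.3)
scene (array([ 0.5667, -0.1124]), 352, 264, np.int32(123), np.float64(0.0578), 7.0)
scene (array([0.703 , 0.0878]), 239, 274, np.int32(163), np.float64(0.0588), 16.6)
scene (array([ 0.4641, -0.1213]), 392, 284, np.int32(160), np.float64(0.0582), 7.7)
scene (array([0.4473, 0.1421]), 304, 351, np.int32(229), np.float64(0.0595), 9.0)
top (array([0.7018, 0.3068]), 145, 187, np.int32(89), np.float64(0.0517), 14.1)
top (array([ 0.5714, -0.1202]), 355, 245, np.int32(195), np.float64(0.061), 7.9)
top (array([ 0.4549, -0.313 ]), 452, 300, np.int32(883), np.float64(0.0562), 26.3)
top (array([ 0.4674, -0.1292]), 361, 297, np.int32(198), np.float64(0.0605), 8.0)
```

```bash
python3 -m inch '[[[0,0.5,-15,0],[0,0,-20,0],[0,0,-20,0],[0,0,-20,0],[0,0,-20,0],[0,0,-13,0],[0,0,-5,0],[0,0,0,0],[0,0,0,0],[0,0,0,0]]]' && python3 -m inch '[[[0,0,0,0],[0,0,0,0],[0,0,0,0],[0,0,0,0],[0,0,0,0],[0,0,0,0],[0,0,0,0],[0,0,0,0],[0,0,0,0],[0,0,0,0]]]' 0 30 && python3 -m inch '[[[0,0,5,0],[0,0,15,0],[0,0,20,0],[0,0,15,0],[0,0,0,0],[0,0,0,0],[0,0,0,0],[0,0,0,0],[0,0,0,0],[0,0,0,0]]]'
```

```text
time: 32.1
ee_pos: [0.4514, 0.1376, 0.0296]
orientation: [[0.998, -0.069, 0.002], [-0.069, -0.998, 0.0], [0.002, -0.0, -1.0]]
contact_force: [-0.6, -0.6, -0.3]
gripper_width: 0.0548
grip_force: 0.0
time: 33.1
ee_pos: [0.4506, 0.1376, 0.0289]
orientation: [[0.998, -0.069, 0.0], [-0.069, -0.998, 0.0], [0.0, -0.0, -1.0]]
contact_force: [-0.9, 0.3, 5.1]
gripper_width: 0.0314
grip_force: 30.0
time: 34.1
ee_pos: [0.45, 0.1375, 0.0832]
orientation: [[0.998, -0.069, -0.001], [-0.069, -0.998, -0.0], [-0.001, 0.0, -1.0]]
contact_force: [0.7, 0.1, -1.9]
gripper_width: 0.0313
grip_force: 30.0
```

```bash
python3 -m inch '[[[5,-10,0,0],[9,-20,0,0],[9,-20,0,0],[9,-20,0,0],[5,-13,0,0],[0,0,0,0],[0,0,0,0],[0,0,0,0],[0,0,0,0],[0,0,0,0]]]' && python3 -m inch '[[[0,0,-8,0],[0,0,-8,0],[0,0,-6,0],[0,0,-5,0],[0,0,-4,0],[0,0,-3,0],[0,0,-2,0],[0,0,0,0],[0,0,0,0],[0,0,0,0]]]'
```

```text
time: 35.1
ee_pos: [0.487, 0.0552, 0.0836]
orientation: [[0.998, -0.068, -0.0], [-0.068, -0.998, 0.0], [-0.0, -0.0, -1.0]]
contact_force: [0.5, -1.0, -2.7]
gripper_width: 0.0314
grip_force: 30.0
time: 36.1
ee_pos: [0.4876, 0.0545, 0.0479]
orientation: [[0.998, -0.069, 0.001], [-0.069, -0.998, -0.0], [0.001, 0.0, -1.0]]
contact_force: [0.4, -0.1, -1.4]
gripper_width: 0.0314
grip_force: 30.0
```

```bash
python3 -m inch '[[[0,0,-1.2,0],[6,-0.4,0,0],[7,-0.5,0,0],[8,-0.5,0,0],[8,-0.5,0,0],[8,-0.5,0,0],[8,-0.5,0,0],[8,-0.5,0,0],[4,-0.3,0,0],[0,0,0,0]]]' && python3 -m inch '[[[1,0,0,0],[1,0,0,0],[0,0,0,0],[0,0,0,0],[0,0,0,0],[0,0,0,0],[0,0,0,0],[0,0,0,0],[0,0,0,0],[0,0,0,0]]]'
```

```text
time: 37.1
ee_pos: [0.5449, 0.0507, 0.0464]
orientation: [[0.998, -0.069, 0.0], [-0.069, -0.998, -0.0], [0.0, 0.0, -1.0]]
contact_force: [0.2, -0.1, -1.1]
gripper_width: 0.0314
grip_force: 30.0
time: 38.1
ee_pos: [0.5463, 0.0508, 0.0464]
orientation: [[0.998, -0.069, -0.0], [-0.069, -0.998, 0.0], [-0.0, -0.0, -1.0]]
contact_force: [-0.9, 0.4, -1.8]
gripper_width: 0.0315
grip_force: 30.0
```

```bash
python3 -m inch '[[[0,0,0,0],[0,0,0,0],[0,0,0,0],[0,0,0,0],[0,0,10,0],[0,0,25,0],[0,0,30,0],[0,0,30,0],[0,0,0,0],[0,0,0,0]]]' 55 && python3 -m inch '[[[0,-15,0,0],[4,-25,0,0],[4,-25,0,0],[4,-25,0,0],[4,-25,0,0],[4,-25,0,0],[5,-20,0,0],[0,-11,0,0],[0,0,0,0],[0,0,0,0]]]'; python3 - <<'E'
from h import *
panel()
for n in('scene','top'):
    for h in hubs(n=n): print(n,h)
E
```

```text
time: 39.1
ee_pos: [0.547, 0.0508, 0.1426]
orientation: [[0.998, -0.069, 0.002], [-0.069, -0.998, -0.0], [0.002, 0.0, -1.0]]
contact_force: [0.1, -1.7, -1.2]
gripper_width: 0.0547
grip_force: 0.0
time: 40.1
ee_pos: [0.5704, -0.1198, 0.1404]
orientation: [[0.998, -0.069, -0.002], [-0.069, -0.998, 0.001], [-0.002, -0.001, -1.0]]
contact_force: [-0.0, -0.5, -0.5]
gripper_width: 0.0553
grip_force: 0.0
top panel x at y=.016 0.4525 y -0.0054 0.085 45
scene panel x at y=.016 0.4518 y -0.0432 0.0843 50
scene (array([ 0.6986, -0.1618]), 325, 231, np.int32(135), np.float64(0.0594), 10.4)
scene (array([ 0.4547, -0.2812]), 441, 255, np.int32(348), np.float64(0.0542), 17.5)
scene (array([ 0.6653, -0.0739]), 308, 252, np.int32(67), np.float64(0.0571), 6.2)
scene (array([ 0.5669, -0.1126]), 352, 264, np.int32(133), np.float64(0.0584), 7.0)
scene (array([0.7077, 0.0854]), 238, 273, np.int32(160), np.float64(0.0593), 16.7)
scene (array([ 0.4636, -0.1208]), 392, 284, np.int32(159), np.float64(0.0583), 7.9)
scene (array([0.5949, 0.0517]), 286, 291, np.int32(112), np.float64(0.0588), 8.5)
scene (array([0.543 , 0.0555]), 303, 304, np.int32(116), np.float64(0.0595), 8.8)
top (array([0.6941, 0.3064]), 145, 190, np.int32(78), np.float64(0.0512), 11.0)
top (array([ 0.455 , -0.3133]), 452, 300, np.int32(881), np.float64(0.056), 26.3)
top (array([ 0.4675, -0.1292]), 361, 296, np.int32(198), np.float64(0.0607), 8.0)
```

```bash
python3 -m inch '[[[0.5,-0.4,-15,0],[0,0,-20,0],[0,0,-20,0],[0,0,-20,0],[0,0,-20,0],[0,0,-12,0],[0,0,-5,0],[0,0,0,0],[0,0,0,0],[0,0,0,0]]]' && python3 -m inch '[[[0,0,0,0],[0,0,0,0],[0,0,0,0],[0,0,0,0],[0,0,0,0],[0,0,0,0],[0,0,0,0],[0,0,0,0],[0,0,0,0],[0,0,0,0]]]' 0 30 && python3 -m inch '[[[0,0,5,0],[0,0,15,0],[0,0,20,0],[0,0,15,0],[0,0,0,0],[0,0,0,0],[0,0,0,0],[0,0,0,0],[0,0,0,0],[0,0,0,0]]]'
```

```text
time: 41.3
ee_pos: [0.5729, -0.121, 0.0306]
orientation: [[0.998, -0.069, 0.002], [-0.069, -0.998, -0.001], [0.002, 0.001, -1.0]]
contact_force: [-0.6, 0.6, 0.6]
gripper_width: 0.0551
grip_force: 0.0
time: 42.3
ee_pos: [0.572, -0.1207, 0.0297]
orientation: [[0.998, -0.069, 0.0], [-0.069, -0.998, -0.0], [0.0, 0.0, -1.0]]
contact_force: [-1.2, -0.5, 4.2]
gripper_width: 0.031
grip_force: 30.0
time: 43.3
ee_pos: [0.5715, -0.1204, 0.0838]
orientation: [[0.998, -0.069, -0.001], [-0.069, -0.998, 0.0], [-0.001, -0.0, -1.0]]
contact_force: [-0.4, -0.2, -1.7]
gripper_width: 0.0316
grip_force: 30.0
```

```bash
python3 -m inch '[[[-10,10,0,0],[-16,17,0,0],[-16,17,0,0],[-16,17,0,0],[-16,17,0,0],[-12,12,0,0],[-4,4.2,0,0],[0,0,0,0],[0,0,0,0],[0,0,0,0]]]' && python3 -m inch '[[[0,0,-8,0],[0,0,-8,0],[0,0,-6,0],[0,0,-5,0],[0,0,-4,0],[0,0,-3,0],[0,0,-2,0],[0,0,0,0],[0,0,0,0],[0,0,0,0]]]'
```

```text
time: 44.3
ee_pos: [0.4828, -0.0271, 0.0847]
orientation: [[0.998, -0.069, 0.001], [-0.069, -0.998, -0.0], [0.001, 0.0, -1.0]]
contact_force: [-0.4, -0.1, -2.2]
gripper_width: 0.0316
grip_force: 30.0
time: 45.3
ee_pos: [0.4821, -0.0264, 0.0487]
orientation: [[0.998, -0.069, 0.001], [-0.069, -0.998, -0.0], [0.001, 0.0, -1.0]]
contact_force: [-0.9, -0.3, -2.1]
gripper_width: 0.0317
grip_force: 30.0
```

```bash
python3 -m inch '[[[0,0,-1.8,0],[5,-0.3,0,0],[6,-0.4,0,0],[6,-0.4,0,0],[6,-0.4,0,0],[6,-0.4,0,0],[6,-0.4,0,0],[5,-0.3,0,0],[0,0,0,0],[0,0,0,0]]]' && python3 -m inch '[[[8,-0.5,0,0],[10,-0.7,0,0],[10,-0.7,0,0],[10,-0.7,0,0],[10,-0.7,0,0],[10,-0.7,0,0],[8,-0.5,0,0],[4,-0.3,0,0],[0.5,0,0,0],[0,0,0,0]]]'
```

```text
time: 46.3
ee_pos: [0.5217, -0.0289, 0.0465]
orientation: [[0.998, -0.069, -0.001], [-0.069, -0.998, 0.0], [-0.001, -0.0, -1.0]]
contact_force: [-0.6, -0.1, -1.9]
gripper_width: 0.0313
grip_force: 30.0
time: 47.3
ee_pos: [0.592, -0.0337, 0.0464]
orientation: [[0.998, -0.069, -0.001], [-0.069, -0.998, 0.0], [-0.001, -0.0, -1.0]]
contact_force: [-0.3, 0.6, -2.0]
gripper_width: 0.0317
grip_force: 30.0
```

Release and go over C at (0.467, -0.1295): dx -125, dy -96.

```bash
python3 -m inch '[[[0,0,0,0],[0,0,0,0],[0,0,0,0],[0,0,0,0],[0,0,10,0],[0,0,25,0],[0,0,30,0],[0,0,30,0],[0,0,0,0],[0,0,0,0]]]' 55 && python3 -m inch '[[[-10,-8,0,0],[-20,-15,0,0],[-20,-15,0,0],[-20,-15,0,0],[-20,-16,0,0],[-20,-15,0,0],[-15,-12,0,0],[0,0,0,0],[0,0,0,0],[0,0,0,0]]]'; python3 - <<'E'
from h import *
panel()
for n in('scene','top'):
    for h in hubs(n=n): print(n,h)
E
```

```text
time: 48.3
ee_pos: [0.593, -0.0339, 0.1429]
orientation: [[0.998, -0.069, 0.002], [-0.069, -0.998, -0.001], [0.002, 0.0, -1.0]]
contact_force: [0.4, 0.3, -0.2]
gripper_width: 0.0553
grip_force: 0.0
time: 49.3
ee_pos: [0.4673, -0.1294, 0.1411]
orientation: [[0.998, -0.069, -0.001], [-0.069, -0.998, 0.001], [-0.001, -0.001, -1.0]]
contact_force: [0.4, 0.6, 0.7]
gripper_width: 0.055
grip_force: 0.0
top panel x at y=.016 0.4523 y -0.0363 0.085 60
scene panel x at y=.016 0.4512 y -0.0432 0.0843 50
scene (array([ 0.7016, -0.1648]), 325, 230, np.int32(125), np.float64(0.059), 10.4)
scene (array([ 0.4488, -0.293 ]), 446, 254, np.int32(466), np.float64(0.0539), 21.7)
scene (array([ 0.6661, -0.0737]), 307, 252, np.int32(66), np.float64(0.0583), 6.4)
scene (array([0.707 , 0.0846]), 239, 273, np.int32(161), np.float64(0.059), 16.3)
scene (array([ 0.5866, -0.0298]), 318, 276, np.int32(99), np.float64(0.0588), 7.9)
scene (array([ 0.4634, -0.1204]), 392, 284, np.int32(158), np.float64(0.0581), 7.9)
scene (array([0.5944, 0.0526]), 286, 291, np.int32(112), np.float64(0.0586), 8.5)
scene (array([0.543, 0.056]), 303, 304, np.int32(113), np.float64(0.059), 8.7)
top (array([0.7311, 0.2945]), 151, 172, np.int32(108), np.float64(0.0518), 15.4)
top (array([0.6981, 0.3018]), 147, 188, np.int32(68), np.float64(0.0515), 10.3)
top (array([ 0.4822, -0.3142]), 452, 287, np.int32(271), np.float64(0.0562), 17.6)
top (array([ 0.4286, -0.3159]), 454, 314, np.int32(294), np.float64(0.0562), 17.2)
```

```bash
python3 -m inch '[[[0,0,-15,0],[0,0,-20,0],[0,0,-20,0],[0,0,-20,0],[0,0,-20,0],[0,0,-12,0],[0,0,-5,0],[0,0,0,0],[0,0,0,0],[0,0,0,0]]]' && python3 -m inch '[[[0,0,0,0],[0,0,0,0],[0,0,0,0],[0,0,0,0],[0,0,0,0],[0,0,0,0],[0,0,0,0],[0,0,0,0],[0,0,0,0],[0,0,0,0]]]' 0 30 && python3 -m inch '[[[0,0,5,0],[0,0,15,0],[0,0,20,0],[0,0,15,0],[0,0,0,0],[0,0,0,0],[0,0,0,0],[0,0,0,0],[0,0,0,0],[0,0,0,0]]]'
```

```text
time: 50.5
ee_pos: [0.4683, -0.1302, 0.0307]
orientation: [[0.998, -0.069, 0.002], [-0.069, -0.998, -0.001], [0.002, 0.001, -1.0]]
contact_force: [-0.9, 0.1, -0.7]
gripper_width: 0.055
grip_force: 0.0
time: 51.5
ee_pos: [0.4675, -0.1299, 0.0299]
orientation: [[0.998, -0.069, 0.0], [-0.069, -0.998, -0.0], [0.0, 0.0, -1.0]]
contact_force: [0.0, -0.2, 4.4]
gripper_width: 0.0317
grip_force: 30.0
time: 52.5
ee_pos: [0.467, -0.1296, 0.0841]
orientation: [[0.998, -0.069, -0.001], [-0.069, -0.998, 0.0], [-0.001, -0.0, -1.0]]
contact_force: [0.2, -0.2, -2.4]
gripper_width: 0.0315
grip_force: 30.0
```

```bash
python3 -m inch '[[[1.5,10,0,0],[2.5,18,0,0],[2.5,18,0,0],[2.5,18,0,0],[2.5,18,0,0],[2,15,0,0],[1,6.3,0,0],[0,0,0,0],[0,0,0,0],[0,0,0,0]]]' && python3 -m inch '[[[0,0,-8,0],[0,0,-8,0],[0,0,-6,0],[0,0,-5,0],[0,0,-4,0],[0,0,-3,0],[0,0,-3,0],[0,0,0,0],[0,0,0,0],[0,0,0,0]]]'
```

```text
time: 53.5
ee_pos: [0.4819, -0.027, 0.0847]
orientation: [[0.998, -0.069, 0.0], [-0.069, -0.998, -0.0], [0.0, 0.0, -1.0]]
contact_force: [0.8, 0.9, -1.1]
gripper_width: 0.0319
grip_force: 30.0
time: 54.5
ee_pos: [0.4821, -0.0265, 0.0479]
orientation: [[0.998, -0.069, 0.001], [-0.069, -0.998, -0.0], [0.001, 0.0, -1.0]]
contact_force: [0.1, -0.5, -2.1]
gripper_width: 0.0315
grip_force: 30.0
```

```bash
python3 -m inch '[[[0,0,-1.2,0],[6,-0.4,0,0],[7,-0.5,0,0],[8,-0.5,0,0],[8,-0.5,0,0],[8,-0.5,0,0],[8,-0.5,0,0],[8,-0.5,0,0],[5.5,-0.4,0,0],[0,0,0,0]]]' && python3 -m inch '[[[0,0,0,0],[0,0,0,0],[0,0,0,0],[0,0,0,0],[0,0,0,0],[0,0,0,0],[0,0,0,0],[0,0,0,0],[0,0,0,0],[0,0,0,0]]]' 55
```

```text
time: 55.5
ee_pos: [0.5411, -0.0304, 0.0465]
orientation: [[0.998, -0.069, 0.0], [-0.069, -0.998, -0.0], [0.0, 0.0, -1.0]]
contact_force: [-0.8, -0.1, -1.7]
gripper_width: 0.0315
grip_force: 30.0
time: 56.5
ee_pos: [0.5403, -0.0303, 0.0464]
orientation: [[0.998, -0.069, -0.0], [-0.069, -0.998, 0.0], [-0.0, -0.0, -1.0]]
contact_force: [0.1, -0.3, 0.5]
gripper_width: 0.0548
grip_force: 0.0
```

```bash
python3 -m inch '[[[0,0,10,0],[0,0,25,0],[0,0,30,0],[0,0,25,0],[-20,6,0,0],[-25,8,0,0],[-25,8,0,0],[-25,8,0,0],[-25,8,0,0],[-13,4,0,0]]]' 0 && python3 -m inch '[[[-5,4,0,0],[0,0,0,0],[0,0,0,0],[0,0,0,0],[0,0,0,0],[0,0,0,0],[0,0,0,0],[0,0,0,0],[0,0,0,0],[0,0,0,0]]]'; python3 - <<'E'
from h import *
panel()
for n in('scene','top'):
    for h in hubs(n=n): print(n,h)
a,_=snap('scene'); cv2.imwrite('pics/s6.png',cv2.resize(a[180:330,190:390],None,fx=4,fy=4,interpolation=2)[:,:,::-1])
E
```

```text
time: 57.5
ee_pos: [0.4055, 0.0124, 0.1368]
orientation: [[0.998, -0.068, -0.0], [-0.068, -0.998, 0.0], [-0.0, -0.0, -1.0]]
contact_force: [-0.2, -0.8, 0.7]
gripper_width: 0.0004
grip_force: 0.0
time: 58.5
ee_pos: [0.4023, 0.0157, 0.1364]
orientation: [[0.998, -0.069, -0.0], [-0.069, -0.998, 0.0], [-0.0, -0.0, -1.0]]
contact_force: [0.3, 0.4, 0.6]
gripper_width: 0.0003
grip_force: 0.0
top panel x at y=.016 0.4522 y -0.0507 0.085 67
scene panel x at y=.016 0.4522 y -0.0455 0.0843 50
scene (array([ 0.6986, -0.1618]), 325, 231, np.int32(139), np.float64(0.0592), 10.4)
scene (array([ 0.448 , -0.2995]), 448, 254, np.int32(509), np.float64(0.0538), 23.3)
scene (array([ 0.6672, -0.0747]), 307, 251, np.int32(67), np.float64(0.0583), 6.3)
scene (array([0.7043, 0.0868]), 239, 274, np.int32(163), np.float64(0.059), 16.3)
scene (array([ 0.5871, -0.0273]), 317, 276, np.int32(101), np.float64(0.0593), 7.6)
scene (array([ 0.5352, -0.022 ]), 333, 289, np.int32(101), np.float64(0.0589), 7.4)
scene (array([0.5962, 0.0513]), 286, 291, np.int32(109), np.float64(0.0587), 8.6)
scene (array([0.5296, 0.0609]), 306, 308, np.int32(118), np.float64(0.0587), 8.3)
top (array([0.7332, 0.2945]), 151, 172, np.int32(84), np.float64(0.0518), 17.3)
top (array([0.7013, 0.3127]), 142, 187, np.int32(110), np.float64(0.0517), 18.4)
top (array([ 0.4551, -0.3134]), 452, 300, np.int32(891), np.float64(0.0561), 26.3)
```

View pics/s6.png

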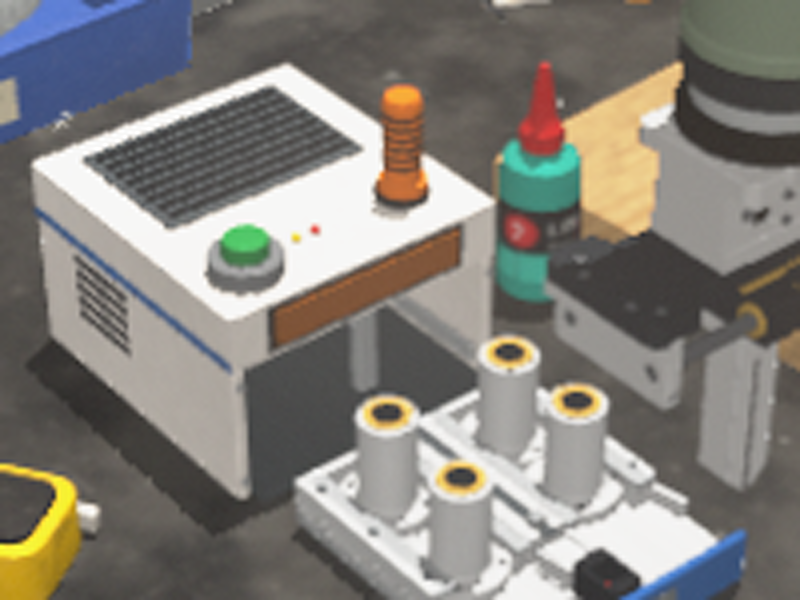

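The scene crop shows the pin seated and four hubs in the drawer. The left-front hub at (460,480) has been knocked about 14 mm toward the landing, so I'll measure it precisely.

```bash
cat >> h.py <<'E'
def brass(zz=.076):
    for n in('top','scene'):
        im,d=snap(n); P=cloud(n,d); H,S,V=cv2.split(cv2.cvtColor(im,cv2.COLOR_RGB2HSV)); z=P[...,2]
        br=(z>zz-.012)&(z<zz+.03)&(P[...,0]<.66)&(P[...,0]>.42)&(abs(P[...,1])<.16)&(d>0)&(H>10)&(H<30)&(S>90)
        k,l,s,c=cv2.connectedComponentsWithStats(br.astype(np.uint8))
        for i in range(1,k):
            if s[i,4]>8:
                w=onz(n,[c[i]],zz)[0]; r=w[:2]-[.4711,.0152]
                print(n,'brass',c[i].round(1),s[i,4],w.round(4),'medz',np.median(z[l==i]).round(4),'past mouth',(r@[.9977,-.0671]-.043).round(4),'lat',(r@[.0671,.9977]).round(4))
E
python3 -c "
from h import *
brass()"
```

```text
top brass [308.9 201.4] 32 [ 0.6613 -0.0285  0.076 ] medz 0.0976 past mouth 0.1497 lat -0.0308
top brass [272.1 233.6] 74 [0.5977 0.0467 0.076 ] medz 0.0768 past mouth 0.0812 lat 0.04
top brass [312.3 235.1] 69 [ 0.5928 -0.0339  0.076 ] medz 0.0775 past mouth 0.0817 lat -0.0409
top brass [311.2 261.2] 76 [ 0.5403 -0.0305  0.076 ] medz 0.0766 past mouth 0.0292 lat -0.0409
top brass [268.7 264.3] 72 [0.536  0.0546 0.076 ] medz 0.0772 past mouth 0.0191 lat 0.0437
scene brass [294.5 246.9] 102 [ 0.682  -0.0504  0.076 ] medz 0.0991 past mouth 0.1718 lat -0.0513
scene brass [317.1 267.9] 42 [ 0.5935 -0.0327  0.076 ] medz 0.075 past mouth 0.0824 lat -0.0396
scene brass [333.8 279.9] 49 [ 0.5416 -0.0292  0.076 ] medz 0.0754 past mouth 0.0303 lat -0.0396
scene brass [286.4 283. ] 48 [0.5992 0.0481 0.076 ] medz 0.076 past mouth 0.0826 lat 0.0414
scene brass [304.6 299.3] 51 [0.5373 0.0561 0.076 ] medz 0.0753 past mouth 0.0203 lat 0.0453
```

```bash
python3 -m inch '[[[10,2.7,0,0],[20,5.5,0,0],[25,6.6,0,0],[25,6.6,0,0],[25,6.6,0,0],[20,5.4,0,0],[9,2.3,0,0],[0,0,0,0],[0,0,0,0],[0,0,0,0]]]' 55 && python3 -m inch '[[[0,0,-15,0],[0,0,-20,0],[0,0,-20,0],[0,0,-20,0],[0,0,-12,0],[0,0,-3,0],[0,0,0,0],[0,0,0,0],[0,0,0,0],[0,0,0,0]]]' && python3 -m inch '[[[0,0,0,0],[0,0,0,0],[0,0,0,0],[0,0,0,0],[0,0,0,0],[0,0,0,0],[0,0,0,0],[0,0,0,0],[0,0,0,0],[0,0,0,0]]]' 0 15
```

```text
time: 59.85
ee_pos: [0.5354, 0.0513, 0.1362]
orientation: [[0.998, -0.069, -0.001], [-0.069, -0.998, -0.0], [-0.001, 0.0, -1.0]]
contact_force: [0.1, -0.2, -0.5]
gripper_width: 0.0548
grip_force: 0.0
time: 60.85
ee_pos: [0.5371, 0.0514, 0.0474]
orientation: [[0.998, -0.069, 0.002], [-0.069, -0.998, -0.0], [0.002, -0.0, -1.0]]
contact_force: [-1.0, 0.7, -1.0]
gripper_width: 0.0545
grip_force: 0.0
time: 61.85
ee_pos: [0.5365, 0.0515, 0.0466]
orientation: [[0.998, -0.069, 0.0], [-0.069, -0.998, 0.0], [0.0, -0.0, -1.0]]
contact_force: [0.2, 2.1, 2.6]
gripper_width: 0.0316
grip_force: 15.0
```

```bash
python3 -m inch '[[[0,0,0.5,0],[2,-0.1,0,0],[2,-0.1,0,0],[2,-0.1,0,0],[2,-0.1,0,0],[1,-0.1,0,0],[0,0,0,0],[0,0,0,0],[0,0,0,0],[0,0,0,0]]]' && python3 -m inch '[[[0,0,0,0],[0,0,0,0],[0,0,0,0],[0,0,0,0],[0,0,10,0],[0,0,25,0],[0,0,30,0],[0,0,25,0],[-10,-2,0,0],[-20,-6,0,0]]]' 55 && python3 -m inch '[[[-20,-6,0,0],[-25,-7,0,0],[-25,-7,0,0],[-20,-5,0,0],[-15,-4,0,0],[-5,0,0,0],[0,0,0,0],[0,0,0,0],[0,0,0,0],[0,0,0,0]]]' 0; python3 -c "
from h import *
brass()"
```

```text
time: 62.85
ee_pos: [0.5453, 0.0509, 0.0469]
orientation: [[0.998, -0.069, -0.0], [-0.069, -0.998, -0.0], [-0.0, 0.0, -1.0]]
contact_force: [0.8, -0.2, -1.9]
gripper_width: 0.0319
grip_force: 15.0
time: 63.85
ee_pos: [0.5163, 0.0429, 0.1382]
orientation: [[0.998, -0.068, 0.003], [-0.068, -0.998, -0.0], [0.003, -0.0, -1.0]]
contact_force: [-0.2, 0.1, -0.7]
gripper_width: 0.0548
grip_force: 0.0
time: 64.85
ee_pos: [0.4059, 0.014, 0.137]
orientation: [[0.998, -0.069, 0.0], [-0.069, -0.998, 0.0], [0.0, -0.0, -1.0]]
contact_force: [-0.1, -0.3, 0.3]
gripper_width: 0.0002
grip_force: 0.0
top brass [301.9 201.1] 17 [ 0.6624 -0.0145  0.076 ] medz 0.0981 past mouth 0.1498 lat -0.0168
top brass [316.2 201.8] 15 [ 0.6602 -0.0433  0.076 ] medz 0.0956 past mouth 0.1496 lat -0.0456
top brass [272.2 233.3] 74 [0.5982 0.0466 0.076 ] medz 0.0767 past mouth 0.0817 lat 0.0398
top brass [312.3 234.9] 67 [ 0.5932 -0.0338  0.076 ] medz 0.0768 past mouth 0.0821 lat -0.0407
top brass [270.4 260. ] 73 [0.5446 0.0511 0.076 ] medz 0.0767 past mouth 0.0279 lat 0.0408
top brass [311.4 261.2] 75 [ 0.5403 -0.0308  0.076 ] medz 0.0773 past mouth 0.0291 lat -0.0413
scene brass [294.4 247. ] 101 [ 0.6816 -0.0498  0.076 ] medz 0.0985 past mouth 0.1713 lat -0.0507
scene brass [276.8 255.2] 9 [ 0.6846 -0.0012  0.076 ] medz 0.0988 past mouth 0.1711 lat -0.0021
scene brass [316.9 267.8] 45 [ 0.594  -0.0328  0.076 ] medz 0.0754 past mouth 0.0828 lat -0.0396
scene brass [333.7 279.7] 48 [ 0.542  -0.0296  0.076 ] medz 0.0747 past mouth 0.0307 lat -0.0399
scene brass [286.2 282.9] 47 [0.5998 0.048  0.076 ] medz 0.0758 past mouth 0.0832 lat 0.0414
scene brass [302.9 296.5] 43 [0.5457 0.0528 0.076 ] medz 0.0755 past mouth 0.0289 lat 0.0425
```

```bash
python3 -m inch '[[[0,4,-15,0],[0,0,-20,0],[0,0,-25,0],[0,0,-25,0],[0,0,-20,0],[0,0,-10,0],[0,0,-3,0],[0,0,0,0],[0,0,0,0],[0,0,0,0]]]' && python3 -m inch '[[[8,-0.5,0,0],[10,-0.7,0,0],[6,-0.4,0,0],[4,-0.3,0,0],[4,-0.3,0,0],[6,-0.4,0,0],[8,-0.5,0,0],[10,-0.7,0,0],[10,-0.7,0,0],[10,-0.7,0,0]]]' && python3 -m inch '[[[10,-0.7,0,0],[10,-0.7,0,0],[10,-0.7,0,0],[10,-0.7,0,0],[8,-0.5,0,0],[8,-0.5,0,0],[6,-0.4,0,0],[4,-0.3,0,0],[0,0,0,0],[0,0,0,0]]]'
```

```text
time: 65.95
ee_pos: [0.4065, 0.0178, 0.0199]
orientation: [[0.998, -0.069, 0.002], [-0.069, -0.998, -0.0], [0.002, 0.0, -1.0]]
contact_force: [0.2, -0.4, -0.1]
gripper_width: 0.0003
grip_force: 0.0
time: 66.95
ee_pos: [0.4813, 0.0128, 0.0183]
orientation: [[0.998, -0.069, -0.002], [-0.069, -0.998, 0.0], [-0.002, -0.0, -1.0]]
contact_force: [-2.3, 0.3, -1.2]
gripper_width: 0.0005
grip_force: 1.7
time: 67.95
ee_pos: [0.5491, 0.008, 0.0198]
orientation: [[0.998, -0.069, 0.004], [-0.069, -0.998, -0.0], [0.004, 0.0, -1.0]]
contact_force: [-0.2, -0.4, -0.0]
gripper_width: 0.0003
grip_force: 0.0
```

```bash
python3 -m inch '[[[4,-0.3,0,0],[4,-0.3,0,0],[4,-0.3,0,0],[4,-0.3,0,0],[4,-0.3,0,0],[4,-0.3,0,0],[3,-0.2,0,0],[3,-0.2,0,0],[0,0,0,0],[0,0,0,0]]]'; python3 -c "
from h import *
panel()"
```

```text
time: 68.95
ee_pos: [0.5753, 0.0062, 0.0183]
orientation: [[0.998, -0.069, -0.005], [-0.069, -0.998, 0.0], [-0.005, -0.0, -1.0]]
contact_force: [-6.4, 0.4, 4.3]
gripper_width: 0.0006
grip_force: 3.3
top no panel
scene panel x at y=.016 0.5867 y -0.0532 0.0757 33
```

```bash
python3 -m inch '[[[3,-0.2,0,0],[3,-0.2,0,0],[3,-0.2,0,0],[2,-0.1,0,0],[2,-0.1,0,0],[2,-0.1,0,0],[2,-0.1,0,0],[0,0,0,0],[0,0,0,0],[0,0,0,0]]]'; python3 -c "
from h import *
panel()"
```

```text
time: 70.05
ee_pos: [0.5891, 0.0053, 0.0182]
orientation: [[0.998, -0.068, -0.012], [-0.068, -0.998, 0.0], [-0.012, 0.0, -1.0]]
contact_force: [-13.1, 0.6, 8.7]
gripper_width: 0.0006
grip_force: 7.3
top no panel
scene panel x at y=.016 0.6005 y -0.0543 0.0754 33
```

```bash
python3 -m inch '[[[1,0,0,0],[2,-0.1,0,0],[0,0,0,0],[0,0,0,0],[0,0,0,0],[-10,0.5,0,0],[-15,1,0,0],[-15,1,5,0],[-15,1,20,0],[0,0,25,0]]]' && python3 -m inch '[[[0,0,25,0],[0,0,25,0],[0,0,25,0],[0,0,25,0],[0,0,20,0],[-5,0,0,0],[-5,0,0,0],[0,0,0,0],[0,0,0,0],[0,0,0,0]]]'; python3 - <<'E'
from h import *
panel()
a,_=snap('scene'); b,_=snap('top')
A=cv2.resize(a[190:320,200:330],None,fx=3,fy=3,interpolation=2);B=cv2.resize(b[140:270,220:350],None,fx=3,fy=3,interpolation=2)
cv2.imwrite('pics/c7.png',np.hstack([A,B])[:,:,::-1])
E
```

```text
time: 71.15
ee_pos: [0.5415, 0.0085, 0.0688]
orientation: [[0.998, -0.069, 0.0], [-0.069, -0.998, 0.0], [0.0, -0.0, -1.0]]
contact_force: [1.3, -0.4, 0.2]
gripper_width: 0.0005
grip_force: 0.0
time: 72.15
ee_pos: [0.5318, 0.0085, 0.1878]
orientation: [[0.998, -0.069, -0.002], [-0.069, -0.998, 0.0], [-0.002, -0.0, -1.0]]
contact_force: [0.1, 0.7, 0.0]
gripper_width: 0.0
grip_force: 0.0
top no panel
scene panel x at y=.016 0.6014 y -0.0543 0.0754 49
```

View pics/c7.png

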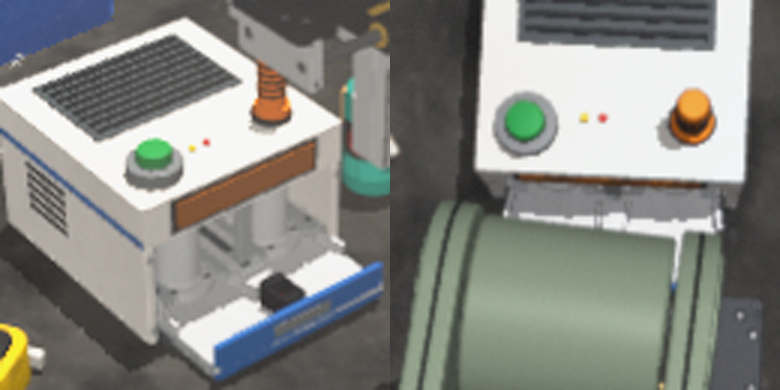

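The drawer is home (panel at its closed position), the hubs are upright inside and the pin is seated. Next is the start button.

```bash
python3 -m inch '[[[10,3,0,0],[20,6,0,0],[25,7,0,0],[25,7,0,0],[25,7,0,0],[25,7,0,0],[20,6,0,0],[10,3,0,0],[3,1,0,0],[0,0,0,0]]]' 0 && python3 -m inch '[[[0,0,-15,0],[0,0,-15,0],[0,0,-6,0],[0,0,-3,0],[0,0,-2,0],[0,0,0,0],[0,0,0,0],[0,0,0,0],[0,0,0,0],[0,0,0,0]]]'
```

```text
time: 73.35
ee_pos: [0.6957, 0.0557, 0.1884]
orientation: [[0.998, -0.069, -0.0], [-0.069, -0.998, 0.0], [-0.0, 0.0, -1.0]]
contact_force: [0.6, -0.3, -0.4]
gripper_width: 0.0004
grip_force: 0.0
time: 74.35
ee_pos: [0.6955, 0.0554, 0.1483]
orientation: [[0.998, -0.069, 0.001], [-0.069, -0.998, 0.0], [0.001, -0.0, -1.0]]
contact_force: [-0.6, -0.1, -0.3]
gripper_width: 0.0002
grip_force: 0.0
```

```bash
python3 -m inch '[[[0,0,-3,0],[0,0,-3,0],[0,0,-2,0],[0,0,-2,0],[0,0,-2,0],[0,0,-1,0],[0,0,-1,0],[0,0,0,0],[0,0,0,0],[0,0,0,0]]]'
```

```text
time: 75.35
ee_pos: [0.6952, 0.0554, 0.1343]
orientation: [[0.998, -0.069, -0.0], [-0.069, -0.998, -0.0], [-0.0, 0.0, -1.0]]
contact_force: [-3.7, -0.3, 4.9]
gripper_width: 0.0004
grip_force: 2.6
```

```bash
python3 -m inch '[[[0,0,-1,0],[0,0,-1,0],[0,0,-1,0],[0,0,0,0],[0,0,0,0],[0,0,0,0],[0,0,0,0],[0,0,0,0],[0,0,0,0],[0,0,0,0]]]'
```

```text
time: 76.35
ee_pos: [0.6953, 0.0554, 0.1341]
orientation: [[0.998, -0.069, 0.001], [-0.069, -0.998, -0.0], [0.001, 0.0, -1.0]]
contact_force: [-7.3, 0.2, 13.2]
gripper_width: 0.0003
grip_force: 7.0
```

```bash
python3 -m inch '[[[0,0,10,0],[0,0,25,0],[0,0,25,0],[0,0,25,0],[0,0,25,0],[-30,0,10,0],[-35,25,0,0],[-35,30,0,0],[-35,30,0,0],[-20,25,0,0]]]' && python3 -m inch '[[[-20,30,0,0],[-10,30,0,0],[0,30,0,0],[0,30,0,0],[0,20,0,0],[0,0,0,0],[0,0,0,0],[0,0,0,0],[0,0,0,0],[0,0,0,0]]]'; python3 - <<'E'
from h import *
panel()
im,d=snap('top'); P=cloud('top',d); z=P[...,2]; H,S,V=cv2.split(cv2.cvtColor(im,cv2.COLOR_RGB2HSV))
m=(H<18)&(S>150)&(z>.176)&(z<.19)&(P[...,0]<.75)&(P[...,0]>.65)&(abs(P[...,1])<.1); print('pin',P[m].mean(0),m.sum())
a,_=snap('scene'); A=cv2.resize(a[190:340,190:340],None,fx=2.6,fy=2.6,interpolation=2);B=cv2.resize(im[100:250,220:370],None,fx=2.6,fy=2.6,interpolation=2)
cv2.imwrite('pics/c8.png',np.hstack([A,B])[:,:,::-1])
E
```

```text
time: 77.35
ee_pos: [0.5383, 0.1667, 0.2504]
orientation: [[0.998, -0.069, -0.0], [-0.069, -0.998, 0.001], [-0.0, -0.001, -1.0]]
contact_force: [0.4, -0.2, 0.6]
gripper_width: 0.0005
grip_force: 0.0
time: 78.35
ee_pos: [0.5106, 0.3045, 0.251]
orientation: [[0.998, -0.07, 0.0], [-0.07, -0.998, -0.0], [0.0, 0.0, -1.0]]
contact_force: [0.5, -0.5, -0.6]
gripper_width: 0.0005
grip_force: 0.0
top panel x at y=.016 0.6019 y -0.0606 0.0747 66
scene panel x at y=.016 0.6013 y -0.0543 0.0754 49
pin [ 0.69052883 -0.05053973  0.18017946] 35
```

View pics/c8.png

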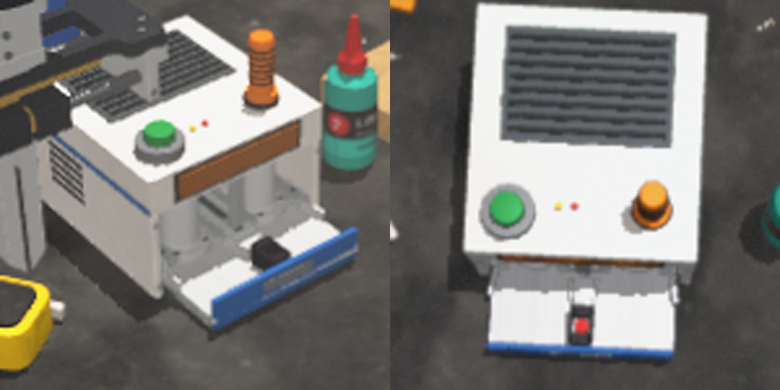

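The final view shows the drawer shut with the red catch up, the hubs standing inside and the pin seated. The bystanders look undisturbed.

```bash
python3 -c "
from station import job
print(job.sign_off())"
```

```text
the job is handed in; nothing more can be done
None
```

I've handed the job in: all four hubs stand in the lanes under the rails, the drawer is home, start was pressed to the bottom of its travel, and the pin is back in its socket. One hub was knocked about 10 mm out of place, so I re-seated it before closing. My last pictures show this, but the hand-in returned no verdict.

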